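# Snap the nose cap onto the model nacelle

### The arm

A 7-joint arm with a two-finger parallel gripper is mounted at the origin on the work surface. World frame = base frame: x ahead of the robot, y to its left, z up, the work surface at z = 0. Lengths are in m, angles in rad, forces in N, time in s.
With the tool pointing down it reaches from about 0.425 to 0.925 m from the base axis. Payload 6.8 kg.
Tool frame: the origin (TCP) lies midway between the tips of the shut fingers; the grasp point (between the pads) lies 19 mm behind it; x points along the fingers, y is the direction in which the jaws open and shut, and the axes are right-handed (so a half turn about x gives the same grasp; the last joint's range is limited). The gripper opens to 85 mm and grips with 20 to 120 N. Pads are 22 mm wide; open, the fingers measure 114 mm over their backs; the gripper's body (76 mm by 85 mm) begins 54 mm behind the grasp point. The pads swing forward as they close: fully open they stand 13 mm farther back than shut.
Start: joints at [1.129, 0.477, 0.022, 1.555, -0.011, 1.109, -0.083], TCP at [0.221, -0.638, 0.231] pointing down, gripper open.
Joint ranges: [-2.96, 2.96], [-0.34, 2.1], [-1.41, 1.46], [0.24, 2.44], [-1.37, 4.51], [0.17, 1.92], [-2.96, 2.96]. Speed limits (rad/s): [2.39, 2.39, 3.14, 3.14, 3.14, 3.14, 3.14].

### API

Orientations are given as a rotation vector (axis times angle).
In Python, from bench import r, viewer, nets gives the robot as it stands.
- The arm moves only by the shell command python3 -m pendant 'ROWS' [FORCE]. ROWS is JSON, one flat list of numbers, 5 for each row, row after row: the finger opening in mm, from 0 to 85.4, then the shift along the tool's x, y, z in mm, then the turn about the tool's x in rad. A call has 1 to 20 rows; each row shifts and turns the commanded pose from where the row before left it, along the tool's axes as they then stand; what a row does not reach is not made up. A row lasts 1/8 s, in which the tool goes at most 62.5 mm and 10.7 degrees, less where a joint would pass 70% of its speed; a pose out of reach is approached as far as the arm can. A call with a gripper value outside its range is refused whole. The fingers move at their own pace and stop on an object; FORCE is the grip in N (left out, the last holds). Time passes only in rows, so rows that do not move let the fingers close. It gives the time, the measured TCP pose, the force and the opening at its end, in the units of the state.
- r.get_obs(): the state, without advancing time (a new reading comes with each control period).
- viewer.grab_frame(name): name is "side" or "top"; returns (picture, depth): 420x560x3 uint8, red, green, blue; 420x560 float32, m along the optical axis (not along the pixel's ray), 0 where there is no reading.
- viewer.calibration(name): a dict with "mtx" (3x3 intrinsics, pixels), "distortion" ([k1, k2, p1, p2, k3] as OpenCV has them; the pictures are not rectified), "world_to_cam" (4x4, takes a point from world to camera coordinates). Camera axes: x right, y up, looking along -z (the intrinsics and any distortion apply to the point x, -y, -z); pixel columns grow to the right and rows downward; lengths in m; the calibration is good to about 2 mm. A picture is of the moment at which its call begins. calibration takes no time and is no camera call.
- r.hand_in(): hands the job in, once; it reports no verdict.
Trained networks look in the newest picture that a camera, given by its name, has taken for a name from the list of things; names that differ only in an ending like _2 or _b are one class to them, and where a whole thing is asked for, a point or a joint stands for the part that bears it (a point fixed in the world has none). Each returns a list of dicts, best first, with "score" (0 to 1); they miss things now and then, are a little off and sometimes report something else, mostly with a low value. They report only what shows in the picture. A call takes as long as a camera call. They do not tell look-alikes from the thing itself.
- nets.look_for(name, camera): "location" ([x, y, z] in m, in world coordinates, good to about 4 mm: the middle of the surface that is visible of it).
- nets.silhouettes(name, camera): "mask" (420x560 bool, what is visible of it).
The state is a dict: "clock": time; "joints": joint angles; "qvel": joint speeds; "tau": joint torques, N m; "tcp_pos": TCP position; "orientation": TCP orientation; "contact_force": force on the tool from outside, world axes, zero at the start; "moment": the same for the moment, N m; "grip_width": finger opening in m.
Only numpy, scipy, OpenCV 4.12 (cv2) and the standard library are available. Lean on these libraries where they do the work, as an engineer would, in place of code of your own. Each camera call takes 0.05 s, during which the arm holds its last target. There are 200 camera calls.

### The job

The glue on the model engine nacelle in the jig has cured: lift the curing lamp off the jig by its handle and set it down gently, upright, on the bare bench beside the jig, and let go of it. Then take the round domed nose cap from the cork board, press it straight down over the nacelle's stud until it clicks and goes fully home against the shoulder, and finish while still holding it and pressing it down firmly. Leave the tail cone and the other parts where they are.

Things in the scene. Friction and masses are not known exactly. Their poses are not given: they have to be found in the camera images.
- jig: Fixed plywood jig, 110 x 110 mm square, deck top 40 mm above the bench; origin at the centre of its underside, on the bench. The grey front end of a model engine nacelle stands nose-up through its centre, 60 mm across at the deck, 52 mm at its flat shoulder. At the start the lamp stands over it, on the deck.
- shoulder (a point): Centre of the nacelle's flat shoulder, at the foot of the stud and on its axis, 65 mm above the bench; z up. The cap's underside comes to rest here.
- stud_tip (a point): Tip of the upright stud, on its axis, 28 mm above the shoulder. The stud is 29 mm in diameter; its top 12 mm taper to 16 mm. Four small spring-loaded nubs stand 3.5 mm proud of it, widest 8 mm above the shoulder.
- cap: Round nose cap of grey plastic, 30 g, 46 mm in diameter, straight-sided up to 34 mm, flattened dome to 44 mm. Origin at the centre of its open underside, z up its axis; at the start it stands mouth-down on the cork board. At the mouth an inner lip, 3 mm high, 32 mm bore; above it the bore is 40 mm wide and goes up to 34 mm. Its turn about the axis does not matter.
- cap_top (a point): Top of the cap's dome, on its axis, 44 mm above its underside. As the cap is pushed down over the stud its lip meets the nubs about 10 mm above home; resistance grows to about 10 N (7 to 15) at about 8 mm, then falls away with a click, the nubs springing out over the lip and pulling it to about 4 mm above home; the last 4 mm to the shoulder are nearly free.
- lamp: Cordless curing lamp, 0.32 kg give or take a quarter: white round hood, 96 mm outer diameter, 74 mm high, open below (bore 88 mm, 66 mm deep), black handle arching over the top. Origin at the centre of the hood's lower rim, z up, x along the handle's bar. It starts on the jig's deck, over the stud: lift it 60 mm or more before moving it sideways.
- lamp_handle (a point): Middle of the lamp handle's level bar, 114 mm above the hood's rim. The bar is round, 12 mm thick, 68 mm long between its bends, along the lamp's x axis; 34 mm of free space under it.
- board: Fixed cork board on the bench, 190 x 95 x 6 mm, long side along its x; origin at the centre of its underside. Cap and tail cone stand on it about 100 mm apart along its length. Jig and board lie left and right (either way) of the middle of the bench; the bench halfway between them in y (x 0.40 to 0.60) is bare, 180 mm wide or more.
- cone: Tail cone of the same grey plastic, pointed, 42 mm in diameter, 75 mm high, standing point up on the cork board; origin at the centre of its base. Not wanted: leave it.
- tub: Grey cockpit tub, 85 x 45 mm, 39 mm high, on the bench beyond the work; origin at the centre of its underside. Leave it.
- jar: Small glass paint jar, 38 mm in diameter, 50 mm high, on the bench beyond the work; origin at the centre of its underside. Leave it.
- nacelle: Grey half-nacelle with a band of blue masking tape, 150 x 56 mm, 50 mm high, lying on the bench beyond the work; origin at the centre of its underside, x along its length. Leave it.
Mind the look-alikes: they are no part of the job. What is meant by the lamp is not blue or turquoise, and is the smaller of those in its own colour.

How it is judged:
On the way, in this order (a step that is already met when the one before it is completed fails the run):
1. the lamp stands upright on the bench, let go (height (world z) of lamp below 0.006 m and angle between lamp's own z axis and vertical below 0.08 rad and linear speed of lamp below 0.02 m/s and contact force between lamp and the arm below 0.1 N and contact force between lamp and the fingers below 0.1 N), for 0.2 s.
2. the cap has snapped past the nubs and is home on the shoulder (z of cap in the frame of shoulder below 0.002 m and horizontal distance between cap and shoulder below 0.004 m and angle between cap's own z axis and vertical below 0.1 rad), for 0.2 s.
At the end, for the whole second after the job is handed in: Cap snapped on: within 2 mm of the shoulder and 4 mm of the axis, upright (0.1 rad), fingers on it, over 4 N between cap and nacelle in the last second. Lamp on the bench (rim within 6 mm, tilt under 0.08 rad), at rest, untouched. Cone, tub, jar, half-nacelle moved under 30 mm (all of step 1 and all of step 2 and z of cap in the frame of shoulder above -0.003 m and contact force between cap and jig above 4 N and contact force between cap and the fingers above 4 N and distance of each of cone, tub, jar, nacelle from where it was at the start of the episode below 0.03 m); the arm keeps its last pose, push and grip.
It fails at once if the lamp is dropped onto the bench (faster than 0.4 m/s in the last 15 mm) (height (world z) of lamp below 0.015 m and linear speed of lamp above 0.4 m/s).
It fails at once if the lamp is tipped over (more than 0.8 rad) (angle between lamp's own z axis and vertical above 0.8 rad).
It fails at once if another part is pushed away (more than 30 mm) (distance of any of cone, tub, jar, nacelle from where it was at the start of the episode above 0.03 m).
It also fails if it takes over 61 s, if anything falls off the work surface, if the arm or the gripper's body presses on something with over 40 N, if the wrist force passes 120 N, or if a joint passes its speed limit or range.

## Working session

There is one attempt and no reset: what is moved stays moved. The work goes in short steps, Python scripts to look and compute and a shell command to move; the robot and the scene stay as the last step left them, time stands still between calls to the robot, and variables do not carry over. Pictures are saved under pics/ and viewed, about 8 in all and at most 12, crops included, and the job is handed in when it is done.

```bash
mkdir -p pics; ls
cat > h.py <<'E'
import numpy as np, cv2
from bench import r, viewer, nets
from scipy.spatial.transform import Rotation as R
def cloud(name):
    im,d=viewer.grab_frame(name); c=viewer.calibration(name)
    h,w=d.shape; u,v=np.meshgrid(np.arange(w),np.arange(h))
    p=np.stack([u,v],-1).reshape(-1,1,2).astype(np.float64)
    n=cv2.undistortPoints(p,np.array(c["mtx"],float),np.array(c["distortion"],float)).reshape(h,w,2)
    P=np.stack([n[...,0]*d,-n[...,1]*d,-d,np.ones_like(d)],-1)
    W=P@np.linalg.inv(np.array(c["world_to_cam"])).T
    W=W[...,:3].copy(); W[d<=0]=np.nan
    return im,W
def save(im,fn): cv2.imwrite(fn,cv2.cvtColor(im,cv2.COLOR_RGB2BGR))
E
python3 - <<'E'
from h import *
a,A=cloud("top"); b,B=cloud("side")
save(a,"pics/top0.png"); save(b,"pics/side0.png")
np.savez("s0.npz",a=a,A=A,b=b,B=B)
for n in ["lamp","cap","cone","board","jig","lamp_handle"]:
  for c in ["top","side"]:
    print(n,c,[(np.round(x["location"],3).tolist(),round(x["score"],2)) for x in nets.look_for(n,c)])
o=r.get_obs();print({k:np.round(v,3).tolist() for k,v in o.items()}, R.from_rotvec(o["orientation"]).as_matrix().round(3))
E
```

```text
pics
lamp top [([0.462, 0.359, 0.103], 0.96), ([0.669, 0.306, 0.07], 0.85), ([0.527, 0.184, 0.115], 0.79), ([0.374, 0.172, 0.098], 0.65)]
lamp side [([0.671, 0.289, 0.062], 0.88), ([0.377, 0.134, 0.088], 0.7), ([0.527, 0.161, 0.109], 0.69), ([0.459, 0.326, 0.098], 0.66)]
cap top [([0.572, -0.248, 0.05], 0.77)]
cap side [([0.57, -0.27, 0.044], 0.88), ([0.522, 0.149, 0.017], 0.18)]
cone top [([0.472, -0.241, 0.045], 0.61)]
cone side [([0.471, -0.257, 0.039], 0.82), ([0.742, -0.216, 0.04], 0.36)]
board top []
board side [([0.522, -0.261, 0.005], 0.61)]
jig top [([0.501, 0.162, 0.044], 0.68)]
jig side [([0.522, 0.147, 0.018], 0.98), ([0.573, -0.266, 0.046], 0.19)]
lamp_handle top [([0.528, 0.183, 0.114], 0.97), ([0.373, 0.176, 0.096], 0.64), ([0.466, 0.354, 0.101], 0.63), ([0.671, 0.306, 0.073], 0.59)]
lamp_handle side [([0.46, 0.33, 0.094], 0.92), ([0.374, 0.136, 0.084], 0.77), ([0.526, 0.164, 0.104], 0.73), ([0.674, 0.288, 0.069], 0.71)]
{'clock': 0.7, 'joints': [1.129, 0.477, 0.022, 1.555, -0.011, 1.109, -0.083], 'qvel': [0.001, 0.0, 0.001, -0.001, 0.001, -0.001, -0.0], 'tau': [-0.001, -59.617, 1.606, -28.15, 0.012, 0.002, 0.0], 'tcp_pos': [0.221, -0.638, 0.231], 'orientation': [2.041, 0.344, -2.041], 'contact_force': [0.012, -0.545, 0.491], 'moment': [0.05, 0.029, 0.003], 'grip_width': 0.085} [[ 0.     0.328 -0.945]
 [-0.    -0.945 -0.328]
 [-1.     0.    -0.   ]]
```

View pics/top0.png

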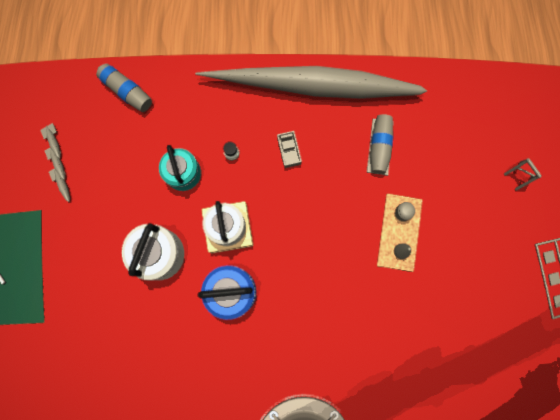

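View pics/side0.png

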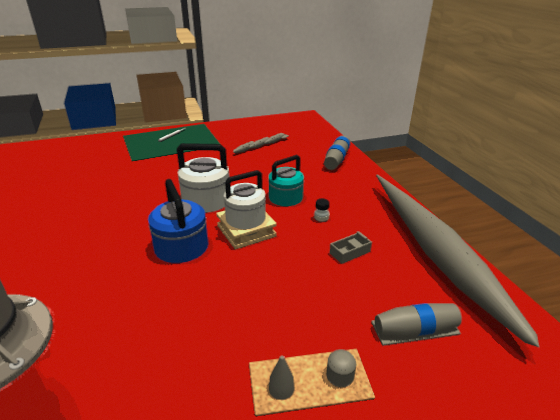

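Top view: what could pass for the lamp is the small white one on the jig (222,225), a larger white one (152,250), a blue one (228,292) and a turquoise one (179,168). I choose the small white one. The domed cap is at (405,212) and the pointed cone at (402,251). Next I measure and check the choice in a close crop.

Run:
```python
from h import *
s=np.load("s0.npz")
for k,(im,W) in {"top":(s["a"],s["A"]),"side":(s["b"],s["B"])}.items():
    g=im.max(-1); x,y,z=W[...,0],W[...,1],W[...,2]
    print(k,"bench z",np.nanmedian(z[(x>.45)&(x<.6)&(abs(y+.05)<.05)]))
    m=(abs(x-.527)<.07)&(abs(y-.17)<.07)&(z>.145)&(z<.18)
    P=W[m]; c=P.mean(0); d=np.linalg.svd((P-c)[:,:2])[2][0] if len(P)<3000 else 0
    t=(P-c)[:,:2]@d
    print("handle",len(P),c.round(4),np.degrees(np.arctan2(d[1],d[0])),t.min(),t.max(),"mid",(c[:2]+d*(t.min()+t.max())/2).round(4),"ztop",np.percentile(P[:,2],95))
    # hood top ring z~0.114 
    m=(abs(x-.527)<.07)&(abs(y-.17)<.07)&(z>.105)&(z<.12)&(g>120)
    P=W[m];(cx,cy),rr=cv2.minEnclosingCircle(P[:,:2].astype(np.float32)); print("hood",len(P),cx,cy,rr)
    for nm,cx0,zl in [("cap",.572,.02),("cone",.472,.02)]:
        m=(abs(x-cx0)<.04)&(abs(y+.25)<.04)&(z>zl)
        P=W[m];(cx,cy),rr=cv2.minEnclosingCircle(P[:,:2].astype(np.float32)); print(nm,len(P),cx,cy,rr,"ztop",np.percentile(P[:,2],97),P[np.argmax(P[:,2])].round(3))
    m=(abs(x-.527)<.1)&(abs(y-.17)<.1)&(z>.03)&(z<.046)
    P=W[m]; print("deck",len(P),cv2.minAreaRect(P[:,:2].astype(np.float32)))
c=cv2.resize(s["b"][130:270,130:330],(800,560),interpolation=cv2.INTER_CUBIC)
save(c,"pics/crop0.png")
```

```text
top bench z 0.0004381983779635501
handle 213 [0.5308 0.1923 0.1584] -169.08804065874614 -0.04733359629069608 0.04299075558906392 mid [0.5329 0.1928] ztop 0.16216961565919352
hood 886 0.5327455997467041 0.19248515367507935 0.0478593185544014
cap 305 0.5748499631881714 -0.25639885663986206 0.024445489048957825 ztop 0.053071912520022704 [ 0.569 -0.258  0.059]
cone 208 0.4766632318496704 -0.2473226636648178 0.020023822784423828 ztop 0.08039251996147845 [ 0.48  -0.248  0.085]
deck 567 ((0.5335944890975952, 0.19204188883304596), (0.11145281046628952, 0.10871121287345886), 10.177898406982422)
side bench z -4.0651655663692665e-05
handle 206 [0.531  0.1878 0.1548] -169.17444660891132 -0.04815815911363202 0.0428887944893324 mid [0.5336 0.1883] ztop 0.15969031387277802
hood 488 0.5327660441398621 0.18869347870349884 0.04786114767193794
cap 780 0.5743955969810486 -0.2574663758277893 0.02340681292116642 ztop 0.050315225069507606 [ 0.575 -0.259  0.052]
cone 638 0.4756738245487213 -0.25139275193214417 0.01885879971086979 ztop 0.07853837218630846 [ 0.475 -0.249  0.083]
deck 587 ((0.5199140906333923, 0.17064085602760315), (0.10585133731365204, 0.15941011905670166), 70.37976837158203)
```

View pics/crop0.png

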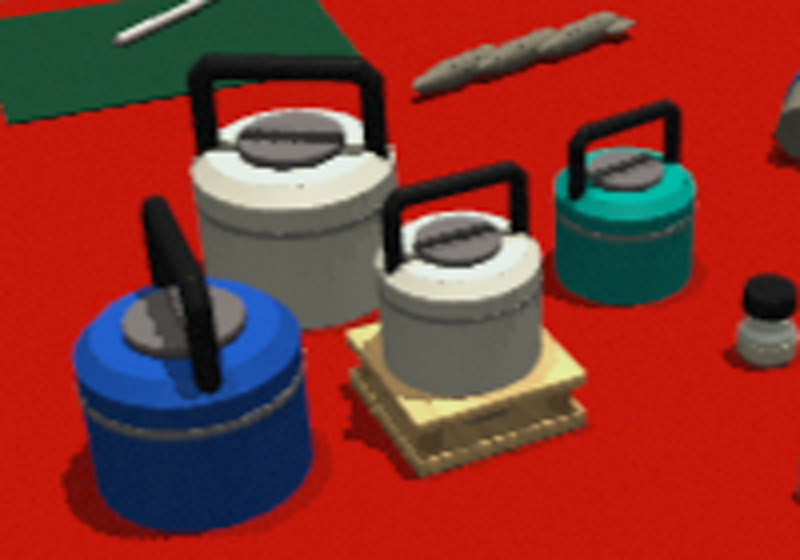

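The crop shows the small white lamp on the plywood jig, handle complete, so the choice stands. Bar middle is about (0.533, 0.1905, 0.154), at 10.9° from x. I move over it.

```bash
python3 -m pendant '[85,0,0,0,0.143, 85,0,-32.8,-34.7,0, 85,0,-32.8,-34.7,0, 85,0,-32.8,-34.7,0, 85,0,-32.8,-34.7,0, 85,0,-32.8,-34.7,0, 85,0,-32.8,-34.7,0, 85,0,-32.8,-34.7,0, 85,0,-32.8,-34.7,0, 85,0,-32.8,-34.7,0, 85,0,-32.8,-34.7,0]' 40
python3 -m pendant '[85,0,-42.6,-11.6,0, 85,0,-42.6,-11.6,0, 85,0,-42.6,-11.6,0, 85,0,-42.6,-11.6,0, 85,0,-42.6,-11.6,0, 85,0,-42.6,-11.6,0, 85,0,-42.6,-11.6,0, 85,0,-42.6,-11.6,0, 85,0,-42.6,-11.6,0, 85,0,-42.6,-11.6,0, 85,0,0,0,0, 85,0,0,0,0]'
```

```text
clock: 2.08
tcp_pos: [0.5005, -0.2487, 0.2316]
orientation: [2.122, 0.202, -2.121]
contact_force: [0.5, -1.1, -0.1]
grip_width: 0.0851
clock: 3.58
tcp_pos: [0.5328, 0.1897, 0.2312]
orientation: [2.121, 0.202, -2.121]
contact_force: [0.1, -0.1, 0.1]
grip_width: 0.0852
```

```bash
python3 -m pendant '[85,40,0,0,0, 85,36,0,0,0, 85,20,0,0,0, 85,0,0,0,0, 0,0,0,0,0, 0,0,0,0,0, 0,0,0,0,0, 0,0,0,0,0, 0,0,0,0,0, 0,0,0,0,0, 0,0,0,0,0]' 60
```

```text
clock: 4.95
tcp_pos: [0.533, 0.191, 0.1357]
orientation: [2.122, 0.204, -2.121]
contact_force: [-0.6, 3.2, 4.1]
grip_width: 0.0101
```

```bash
python3 -m pendant '[0,0,0,0,0, 0,-6,0,0,0, 0,-14,0,0,0, 0,-18,0,0,0, 0,-18,0,0,0, 0,-18,0,0,0, 0,-14,0,0,0, 0,-7,0,0,0, 0,0,0,0,0, 0,0,0,0,0]'
python3 - <<'E'
from h import *
b,B=cloud("side"); save(b,"pics/side1.png"); np.savez("s1.npz",b=b,B=B)
x,y,z=B[...,0],B[...,1],B[...,2]
m=(abs(x-.533)<.08)&(abs(y-.19)<.08)&(z>.06)&(z<.21)&(b.max(-1)>100)&(b[...,1]>80)
P=B[m];print(len(P),np.percentile(P[:,2],[1,5,50,95,99]))
E
```

```text
clock: 6.2
tcp_pos: [0.5324, 0.1901, 0.2296]
orientation: [2.12, 0.203, -2.122]
contact_force: [-0.2, -0.3, -3.5]
grip_width: 0.0098
1220 [0.13393997 0.13787078 0.17535699 0.20784136 0.20875917]
```

View pics/side1.png

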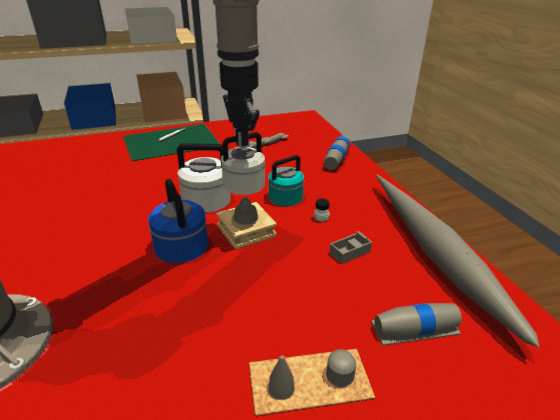

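Lamp hangs upright with its rim at about z 0.134, and the stud is uncovered at side (245,212). I carry it to the bare strip around y = -0.035.

```bash
python3 -m pendant '[0,0,10,2.5,0, 0,0,20,5,0, 0,0,28,7,0, 0,0,28,7,0, 0,0,28,7,0, 0,0,28,7,0, 0,0,28,7,0, 0,0,22,5.5,0, 0,0,16,4,0, 0,0,10.7,2.7,0, 0,0,0,0,0, 0,8,0,0,0, 0,18,0,0,0, 0,22,0,0,0, 0,22,0,0,0, 0,22,0,0,0, 0,18,0,0,0, 0,12,0,0,0, 0,5,0,0,0, 0,0,0,0,0]'
python3 - <<'E'
from h import *
a,A=cloud("top"); b,B=cloud("side"); save(b,"pics/side2.png"); save(a,"pics/top2.png"); np.savez("s2.npz",a=a,b=b,A=A,B=B)
x,y,z=B[...,0],B[...,1],B[...,2]
m=(abs(x-.52)<.07)&(abs(y+.035)<.07)&(z>-.005)&(z<.1)&(b[...,1]>80)
P=B[m];print(len(P),np.percentile(P[:,2],[0,1,5,95,99]))
for nm,im,W in [("top",a,A),("side",b,B)]:
    x,y,z=W[...,0],W[...,1],W[...,2]
    m=(abs(x-.533)<.04)&(abs(y-.19)<.04)&(z>.07)&(z<.1)
    P=W[m];(cx,cy),rr=cv2.minEnclosingCircle(P[:,:2].astype(np.float32)); print("stud",nm,len(P),cx,cy,rr,P[:,2].max(),P.mean(0))
    m=(abs(x-.533)<.08)&(abs(y-.19)<.08)&(z>.03)&(z<.046)
    print(cv2.minAreaRect(W[m][:,:2].astype(np.float32)))
E
```

```text
clock: 8.75
tcp_pos: [0.5206, -0.0345, 0.1033]
orientation: [2.121, 0.203, -2.121]
contact_force: [0.6, 0.3, -2.8]
grip_width: 0.0099
1918 [0.00774572 0.00999137 0.0144957  0.08392707 0.08837479]
stud top 140 0.5356025695800781 0.19098833203315735 0.019936971366405487 0.09723211544707522 [0.5322775  0.19170922 0.08608794]
((0.5338242650032043, 0.19224146008491516), (0.11101294308900833, 0.10904214531183243), 10.697041511535645)
stud side 89 0.5285908579826355 0.1879279911518097 0.013898144476115704 0.0947869457664734 [0.52820325 0.18483994 0.08334915]
((0.5084590315818787, 0.18558740615844727), (0.05940084904432297, 0.11139918863773346), 11.227192878723145)
```

```bash
python3 -m pendant '[0,3,0,0,0, 0,2,0,0,0, 0,1.5,0,0,0, 0,1,0,0,0, 0,0,0,0,0, 0,0,0,0,0]'
```

```text
clock: 9.6
tcp_pos: [0.5205, -0.0348, 0.0958]
orientation: [2.121, 0.203, -2.121]
contact_force: [0.4, -1.0, -3.4]
grip_width: 0.0096
```

```bash
python3 -m pendant '[0,1,0,0,0, 0,1,0,0,0, 0,0,0,0,0, 0,0,0,0,0]'
```

```text
clock: 10.1
tcp_pos: [0.5207, -0.0341, 0.0954]
orientation: [2.122, 0.203, -2.121]
contact_force: [-6.3, 2.3, 14.5]
grip_width: 0.0101
```

```bash
python3 -m pendant '[0,-1,0,0,0, 60,0,0,0,0, 60,0,0,0,0, 60,0,0,0,0, 60,0,0,0,0, 60,0,0,0,0, 60,-10,0,0,0, 60,-25,0,0,0, 85,-40,0,0,0, 85,-45,0,0,0, 85,-10,0,0,0, 85,0,0,0,0]'
python3 - <<'E'
from h import *
a,A=cloud("top"); b,B=cloud("side"); save(b,"pics/side3.png"); save(a,"pics/top3.png"); np.savez("s3.npz",a=a,b=b,A=A,B=B)
x,y,z=B[...,0],B[...,1],B[...,2]
m=(abs(x-.52)<.07)&(abs(y+.035)<.07)&(z>.108)&(z<.135)
P=B[m];print(len(P),np.percentile(P[:,2],[5,50,95]))
c=np.hstack([cv2.resize(b[130:340,130:340],(400,400)),cv2.resize(a[150:290,190:330],(400,400))]);save(c,"pics/c3.png")
E
```

```text
clock: 11.6
tcp_pos: [0.5208, -0.0348, 0.2255]
orientation: [2.123, 0.202, -2.12]
contact_force: [-1.4, -0.6, -0.1]
grip_width: 0.085
282 [0.10992857 0.11691884 0.12032375]
```

View pics/c3.png

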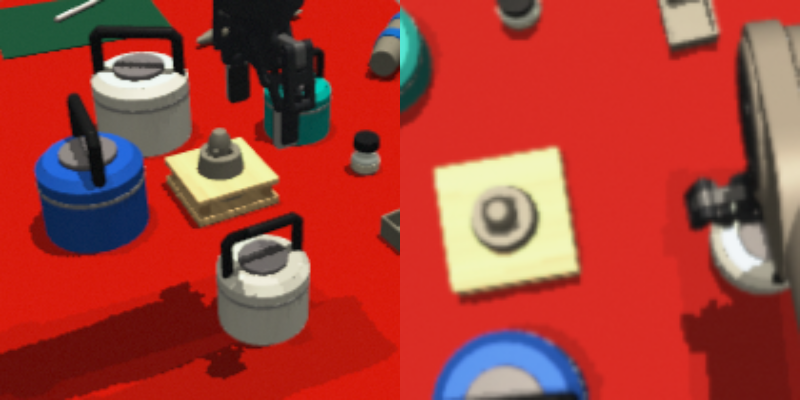

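Lamp stands upright on the bench, clear of the jig, handle top at 0.120. The stud is free. Now the cap.

```bash
python3 -m pendant '[85,0,20,-1,0, 85,0,34,-1.5,0, 85,0,40,-2,0, 85,0,40,-2,0, 85,0,40,-2,0, 85,0,34,-1.5,0, 85,0,19.8,-0.8,0, 85,0,0,0,0, 85,30,0,0,0, 85,40,0,0,0, 85,40,0,0,0, 85,30,0,0,0, 85,20,0,0,0, 85,0,0,0,0, 85,0,0,0,0]' 100
python3 - <<'E'
from h import *
b,B=cloud("side"); save(cv2.resize(b[320:420,220:400],(720,400)),"pics/c4.png")
x,y,z=B[...,0],B[...,1],B[...,2]
m=(abs(x-.574)<.03)&(abs(y+.257)<.03)&(z>.015)&(z<.052)
P=B[m];print(len(P),cv2.minEnclosingCircle(P[:,:2].astype(np.float32)))
E
```

```text
clock: 13.58
tcp_pos: [0.5753, -0.2562, 0.066]
orientation: [2.123, 0.203, -2.119]
contact_force: [1.1, 0.0, 1.0]
grip_width: 0.0851
832 ((0.5741398930549622, -0.2578776180744171), 0.023369239643216133)
```

View pics/c4.png

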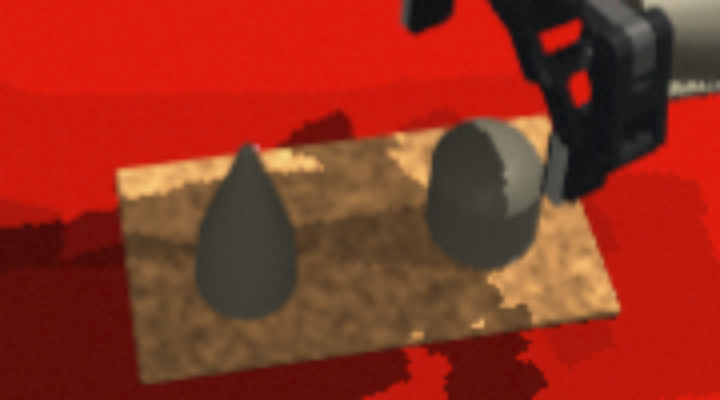

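The jaws straddle the cap (crop 485,190), and the cone (248,235) is well clear. I lower and grip.

```bash
python3 -m pendant '[85,16,0.8,0.8,0, 85,20,0,0,0, 85,14,0,0,0, 85,6,0,0,0, 85,0,0,0,0, 30,0,0,0,0, 30,0,0,0,0, 30,0,0,0,0, 30,0,0,0,0, 30,0,0,0,0, 30,0,0,0,0]' 100
```

```text
clock: 15.0
tcp_pos: [0.5745, -0.2576, 0.0101]
orientation: [2.123, 0.202, -2.119]
contact_force: [-1.3, 1.1, 5.0]
grip_width: 0.0442
```

```bash
python3 -m pendant '[30,-10,0,0,0, 30,-35,0,0,0, 30,-45,0,0,0, 30,-45,0,0,0, 30,-40,0,0,0, 30,-15,0,0,0, 30,0,-20,-2,0, 30,0,-36,-3.5,0, 30,0,-42,-4.1,0, 30,0,-42,-4.1,0, 30,0,-42,-4.1,0, 30,0,-42,-4.1,0, 30,0,-42,-4.1,0, 30,0,-42,-4.1,0, 30,0,-42,-4.1,0, 30,0,-42,-4.1,0, 30,0,-36,-3.5,0, 30,0,-20.3,-2.2,0, 30,0,0,0,0, 30,0,0,0,0]'
python3 -m pendant '[30,30,0,0,0, 30,35,0,0,0, 30,20,0,0,0, 30,0,0,0,0]'
python3 - <<'E'
from h import *
b,B=cloud("side"); save(cv2.resize(b[100:250,160:360],(800,600)),"pics/c5.png"); np.savez("s5.npz",b=b,B=B)
m=nets.silhouettes("cap","side")
for k in m[:2]:
    P=B[k["mask"]]; P=P[~np.isnan(P[:,0])]; print(k["score"],len(P),np.percentile(P,[2,50,98],axis=0).round(4).tolist(),cv2.minEnclosingCircle(P[:,:2].astype(np.float32)))
E
```

```text
clock: 17.5
tcp_pos: [0.531, 0.1902, 0.1976]
orientation: [2.119, 0.201, -2.123]
contact_force: [-0.1, -0.6, 0.0]
grip_width: 0.044
clock: 18.0
tcp_pos: [0.5307, 0.1891, 0.112]
orientation: [2.117, 0.199, -2.126]
contact_force: [-0.9, -0.7, -0.3]
grip_width: 0.0442
0.56 169 [[0.5105, 0.1675, 0.1118], [0.5182, 0.177, 0.1362], [0.5266, 0.2068, 0.152]] ((0.5397132635116577, 0.2939390242099762), 0.12953348457813263)
0.55 1969 [[0.4761, 0.1303, 0.0012], [0.5264, 0.1654, 0.0392], [0.5909, 0.2381, 0.086]] ((0.5354511737823486, 0.2284652292728424), 0.11124467849731445)
```

View pics/c5.png

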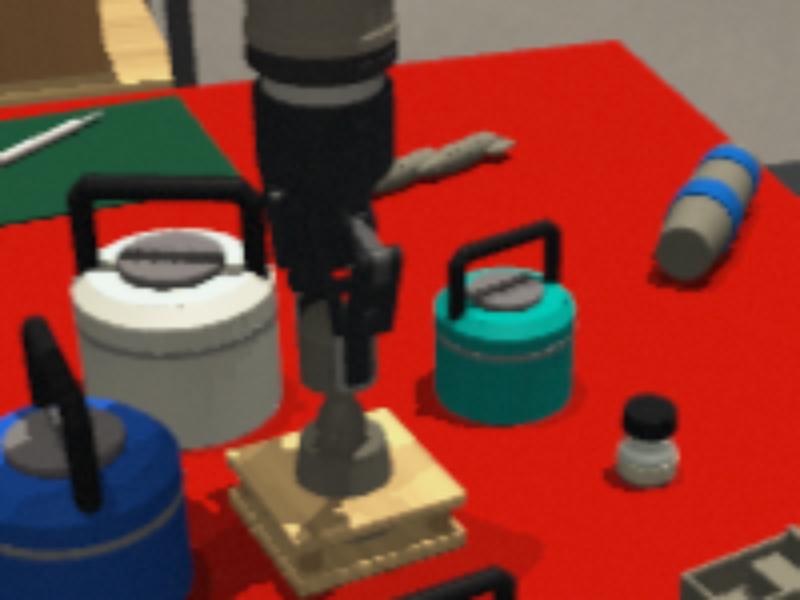

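```bash
python3 -m pendant '[30,0,-1.5,-2.6,0, 30,0,0,0,0, 30,8,0,0,0, 30,6,0,0,0, 30,0,0,0,0, 30,0,0,0,0]'
python3 -m pendant '[30,4,0,0,0, 30,4,0,0,0, 30,4,0,0,0, 30,4,0,0,0, 30,0,0,0,0, 30,0,0,0,0]'
```

```text
clock: 18.85
tcp_pos: [0.5341, 0.1932, 0.0997]
orientation: [2.121, 0.203, -2.121]
contact_force: [0.1, -0.6, -0.7]
grip_width: 0.0443
clock: 19.6
tcp_pos: [0.5335, 0.1928, 0.0834]
orientation: [2.12, 0.202, -2.123]
contact_force: [-1.5, -1.2, -1.3]
grip_width: 0.0437
```

```bash
python3 -m pendant '[30,2,0.7,0.8,0, 30,2,0,0,0, 30,0,0,0,0, 30,0,0,0,0]'
python3 -m pendant '[30,2,0,0,0, 30,2,0,0,0, 30,2,0,0,0, 30,2,0,0,0, 30,2,0,0,0, 30,0,0,0,0, 30,0,0,0,0]' 120
```

```text
clock: 20.1
tcp_pos: [0.5331, 0.1922, 0.0797]
orientation: [2.12, 0.203, -2.122]
contact_force: [-3.0, -1.4, 1.5]
grip_width: 0.0439
clock: 20.98
tcp_pos: [0.5336, 0.1924, 0.0697]
orientation: [2.121, 0.203, -2.121]
contact_force: [-2.6, -0.3, -1.7]
grip_width: 0.0435
```

```bash
python3 -m pendant '[30,1,0.3,0.8,0, 30,0.7,0,0,0, 30,0,0,0,0, 30,0,0,0,0]'
```

```text
clock: 21.48
tcp_pos: [0.5335, 0.1923, 0.0692]
orientation: [2.123, 0.203, -2.12]
contact_force: [-2.5, -0.9, 7.5]
grip_width: 0.0436
```

```bash
python3 -m pendant '[30,0.7,0,0,0, 30,0.6,0,0,0, 30,0,0,0,0, 30,0,0,0,0, 30,0,0,0,0, 30,0,0,0,0]'
python3 - <<'E'
from h import *
b,B=cloud("side"); save(cv2.resize(b[130:330,170:370],(600,600)),"pics/c6.png")
x,y,z=B[...,0],B[...,1],B[...,2]
m=(abs(x-.533)<.03)&(y>.155)&(y<.2)&(z>.04)&(z<.13)
P=B[m];
for lo in np.arange(.04,.13,.005):
    Q=P[(P[:,2]>lo)&(P[:,2]<lo+.005)]
    if len(Q): print(round(lo,3),len(Q),Q[:,:2].min(0).round(4),Q[:,0].max().round(4))
m=(abs(x-.52)<.07)&(abs(y+.035)<.07)&(z>.108);print(np.percentile(z[m],[50,95]))
E
```

```text
clock: 22.22
tcp_pos: [0.5335, 0.1923, 0.0691]
orientation: [2.124, 0.203, -2.119]
contact_force: [-7.5, -2.7, 18.5]
grip_width: 0.0437
0.04 81 [0.5035 0.1553] 0.5627
0.045 47 [0.5056 0.161 ] 0.5583
0.05 55 [0.5049 0.1614] 0.5614
0.055 41 [0.5072 0.1635] 0.556
0.06 67 [0.5081 0.1623] 0.5591
0.065 30 [0.5117 0.1655] 0.5595
0.07 27 [0.5132 0.1608] 0.5541
0.075 24 [0.5137 0.1576] 0.5546
0.08 36 [0.513  0.1558] 0.5545
0.085 29 [0.5131 0.1552] 0.555
0.09 33 [0.5126 0.1551] 0.5545
0.095 41 [0.5124 0.1558] 0.5491
0.1 38 [0.5137 0.1558] 0.5492
0.105 42 [0.5165 0.1568] 0.5446
0.11 5 [0.5262 0.1575] 0.5424
0.115 8 [0.526  0.1552] 0.5309
0.12 9 [0.5263 0.1556] 0.551
0.125 9 [0.5249 0.1569] 0.5314
[0.11696382 0.12021836]
```

View pics/c6.png

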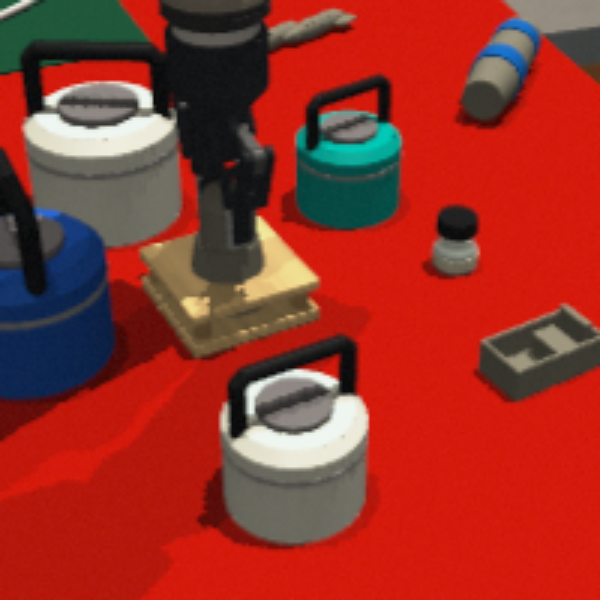

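```bash
python3 -c "
from bench import r
o=r.get_obs();print(o['contact_force'],o['tcp_pos'],o['clock']);r.hand_in()"
```

```text
[-7.51694717 -2.20731189 18.88869991] [0.53352007 0.19230597 0.06912   ] 22.275
the job is handed in; nothing more can be done
```

I lifted the small white lamp off the jig by its handle, set it down upright on the bare bench at about (0.52, -0.035) and let go of it. Then I pressed the domed cap over the stud until it stopped against the shoulder. I handed the job in at 22.3 s, still holding the cap and pressing it down. The hand-in reports no verdict.

**Cap:** The tool stopped hard at z 0.0691, which puts the cap's underside at about 0.065, the height of the shoulder. The depth image puts the dome top at about 0.109, which agrees. The push was about 19 N down, with a sideways force of about 8 N, so the cap leans slightly on the stud. I did not see the click itself: the force was low once past the nubs and rose only at the shoulder.

**Lamp:** It was upright and untouched in the last picture, with its handle top at 0.120 as expected.

**Other parts:** The arm went near none of the other parts except the cone, which stood clear of the jaws when I took the cap. The last close view showed nothing disturbed, but it did not include the cone or the half-nacelle, so I did not re-measure those.

**Disagreement:** The two cameras differed by about 4 mm in y on the lamp and jig. I aimed the cap between them and corrected by the contact forces.

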